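Measure the glued lino block with the bench caliper

TASK

The glued lino block has been drying under the steel canister and its length must now be checked. Lift the canister off by its handle and stand it upright on the square slate, then lay the block flat, lino side up and lengthwise, between the open jaws of the bench caliper, and slide the moving jaw up gently by its thumb knob until both jaws just touch the ends of the block squarely, without forcing the jaw crooked. Leave the other things where they are.

Things in the scene. Friction and masses are not known exactly. Their poses are not given: they have to be found in the camera images.
- caliper: Bench caliper fixed on the table. Origin: under its wooden board, which spans x -75..95, y -165..165 mm, top at z 12 mm. A steel beam runs along y at x 54..78, z 22..30 mm; two steel jaw blades (z 15..33 mm) reach from it over the board to x -42 mm: fixed jaw on the +y side, moving jaw on the -y side. The part lies on the board between them, in front of the beam. Highest point: the knob, 69 mm.
- fixed_face (a point): Point on the fixed jaw's measuring face: caliper frame x -12 mm, y +105 mm, z 24 mm. The face is upright, 100 mm long, and looks to the caliper's -y. Axes are those of the caliper.
- jaw_face (a point): Point facing it on the moving jaw's measuring face, which looks to the caliper's +y; it moves and turns with the jaw. Axes are the jaw's own, parallel to the caliper's when the jaw is not tilted. Fully open it is 172 mm from the fixed face.
- thumb_knob (a point): Point 58 mm above the table on the axis of the moving jaw's upright knurled thumb knob (20 mm diameter, top 69 mm above the table, free above 41 mm). The knob stands on the steel carriage (40 mm in x, 72 mm in y, top 38 mm above the table) over the beam, 36 mm behind the jaw's face (caliper -y) and 78 mm from jaw_face in caliper +x.
- jaw_slide (a joint): How far the moving jaw has been slid from fully open, m: 0 to 0.170, growing as it slides to the caliper's +y, towards the fixed jaw. The gap between the faces is 0.172 m minus this value. Moves against about 3 N of friction and stays where it is left.
- jaw_play (a joint): Tilt of the moving jaw on the beam about the vertical axis through the knob, rad: 0 when square. The worn slide gives like a spring of 12 N m/rad (up to 0.09 rad): when the jaw is pressed on a part its tip lags behind (negative), about 0.004 rad per N, and it springs back when let go.
- lino_block: The glued block, plywood with a dark carved sheet of lino on top: 56 mm in its x, 120 mm in its y (length), 24 mm high, about 0.14 kg. Origin: centre of its underside. At the start it lies on the table, lino side up, with the canister standing on it.
- canister_handle (a point): Middle of the canister's wooden grip, a bar of 13 mm diameter and 52 mm length along the canister's y, 145 mm above its bottom; the fixed wire bow goes down to both sides. Its underside is 31 mm clear above the lid's small button.
- canister: Closed steel canister, 72 mm in diameter at the foot, 103 mm high to its lid, with a fixed strap handle over the top (overall height 152 mm, 88 mm over the bow in its y), 0.4 to 0.8 kg. Origin: centre of its underside.
- slate: Square dark slate slab, 150 x 150 mm, 7 mm thick, fixed on the table. Origin: centre of its underside.
- spare_mount: Bystander: bare plywood board without lino, 56 x 90 x 18 mm, lying on the table. Origin: centre of its underside.
- chalk: Bystander: paper-wrapped white chalk block, 58 x 108 x 34 mm, lying on the table. Origin: centre of its underside.
- rubber: Bystander: whitish eraser, 21 x 42 x 12 mm, lying on the table. Origin: centre of its underside.
There are look-alikes about, which are no part of the job. There is more than one size of the canister; the job needs the larger.

How it is judged (in metres and radians):
On the way, in this order (a step that is already met when the one before it is completed fails the run):
1. the canister stands upright on the slate, let go (horizontal distance between canister and slate below 0.055 m and height (world z) of canister below 0.012 m and angle between canister's own z axis and vertical below 0.08 rad and contact force between the fingers and canister below 0.05 N), for 0.2 s.
2. the block lies flat and lengthwise on the board between the open jaws, let go (x of lino_block in the frame of caliper between -0.047 and 0.03 m and y of lino_block in the frame of fixed_face below -0.055 m and y of lino_block in the frame of jaw_face above 0.055 m and z of lino_block in the frame of caliper below 0.016 m and angle between lino_block's own z axis and vertical below 0.05 rad and angle between the y axis of lino_block and the y axis of caliper, either way round below 0.25 rad and contact force between the fingers and lino_block below 0.05 N), for 0.2 s.
At the end, for the whole second after the job is handed in: The block lies flat on the caliper board, lino up, between the jaws, lengthwise within 0.025 rad; both jaw faces are within 2 mm of its ends; the moving jaw is square within 0.025 rad; the canister stands upright on the slate, centre within 55 mm of the slate's; all at rest (y of lino_block in the frame of fixed_face between -0.062 and -0.058 m and y of lino_block in the frame of jaw_face between 0.057 and 0.062 m and x of lino_block in the frame of caliper between -0.047 and 0.03 m and z of lino_block in the frame of caliper below 0.015 m and angle between lino_block's own z axis and vertical below 0.035 rad and angle between the y axis of lino_block and the y axis of caliper, either way round below 0.025 rad and value of joint jaw_play between -0.025 and 0.025 rad and horizontal distance between canister and slate below 0.055 m and height (world z) of canister below 0.012 m and angle between canister's own z axis and vertical below 0.08 rad and linear speed of each of lino_block, canister below 0.01 m/s); the robot touches nothing.
It fails at once if the moving jaw is forced crooked by more than 0.06 rad (about 14 N on the part) (value of joint jaw_play above 0.06 rad or value of joint jaw_play below -0.06 rad).
It fails at once if the canister is tipped by more than 0.6 rad (angle between canister's own z axis and vertical above 0.6 rad).
It fails at once if the spare board, the chalk or the eraser is moved by more than 25 mm (distance of any of spare_mount, chalk, rubber from where it was at the start of the episode above 0.025 m).
It also fails if it takes over 72 s, if anything falls off the work surface, if the arm or the gripper's body presses on something with over 40 N, if the wrist force passes 120 N, or if a joint passes its speed limit or range.

ROBOT

A 6-joint arm with a two-finger parallel gripper is mounted at the origin on a cart in front of the work surface, level with it; the furniture and walls round the work are solid. World frame = base frame: x ahead of the robot, y to its left, z up, the work surface at z = 0. Lengths are in mm, angles in degrees, forces in N, time in s.
With the tool pointing down it reaches from about 250 to 800 mm from the base axis. Payload 3.9 kg.
Tool frame: the origin (TCP) lies between the finger pads; the fingertips stand 17 mm ahead of it and the grasp point (between the pads) lies 2 mm behind it; z points along the fingers, y is the line along which they close (so a half turn about z gives the same grasp; the last joint's range is limited). The gripper opens to 85 mm and grips with 20 to 120 N. Pads are 22 mm wide; open, the fingers measure 114 mm over their backs; the gripper's body (76 mm by 85 mm) begins 54 mm behind the grasp point. The pads swing forward as they close: fully open they stand 13 mm farther back than shut.
Start: joints at [-65.661, 14.897, -7.913, 67.191, 0, 90], TCP at [216.367, -478.331, 248.304] pointing down, gripper open.
Joint ranges: [-159.42, 159.42], [-47.68, 98.78], [-73.54, 78.23], [-108.79, 121.32], [-90, 84.71], [-180, 180]. Speed limits (degrees/s): [147.25, 147.25, 180, 180, 180, 180].

INTERFACE

Orientations are given as a 3x3 rotation matrix whose columns are the frame's x, y, z axes.
In Python, from rig import r gives the robot as it stands. The module is installed in compiled form; this text tells all that it offers.
- The arm moves only by the shell command python3 -m jog 'ROWS' [FORCE]. ROWS is JSON, a list of rows, each an object with "travel": the shift along the tool's x, y, z in units of 0.02 m (1.0 is 0.02 m), a list of three; "delta_rot": the turn, a rotation vector about the tool's x, y, z in units of pi rad (1.0 is pi rad), a list of three; "fingers": the opening, from -1 (shut) to 1 (fully open). A call has 1 to 5 rows; each row shifts and turns the commanded pose from where the row before left it, along the tool's axes as they then stand; what a row does not reach is not made up. A row lasts 1/12 s, in which the tool goes at most 41.7 mm and 7.16 degrees, less where a joint would pass 70% of its speed; a pose out of reach is approached as far as the arm can. A call with a number of a shift or a turn outside -1 to 1 is refused whole. A call with a gripper value outside its range is refused whole. The fingers move at their own pace and stop on an object; FORCE is the grip in N (left out, the last holds). Time passes only in rows, so rows that do not move let the fingers close. It gives the time, the measured TCP pose, the force, the opening and the grip force at its end, in the units of the state.
- r.state(): the state, without advancing time (a new reading comes with each control period).
- r.capture(name): name is "side" or "top"; returns (picture, depth): 384x512x3 uint8, red, green, blue; 384x512 float32, mm along the optical axis (not along the pixel's ray), 0 where there is no reading.
- r.camera_params(name): a dict with "mtx" (3x3 intrinsics, pixels), "world_to_cam" (4x4, takes a point from world to camera coordinates). Camera axes: x right, y down, z forward; pixel columns grow to the right and rows downward; lengths in mm; the calibration is good to about 2 mm. A picture is of the moment at which its call begins. camera_params takes no time and is no camera call.
- r.job_done(): hands the job in; it is judged then, once.
The state is a dict: "t": time; "joint_positions": joint angles; "dq": joint speeds; "joint_efforts": joint torques, N m; "position": TCP position; "tool_rot": TCP orientation; "contact_force": force on the tool from outside, world axes, zero at the start; "wrist_torque": the same for the moment, N m; "grip_width": opening from 0.0 (shut) to 1.0 (fully open); "finger_force": force on a finger pad.
Only numpy, scipy, OpenCV 4.12 (cv2) and the standard library are available. Lean on these libraries where they do the work, as an engineer would, in place of code of your own. Each camera call takes 0.05 s, during which the arm holds its last target. There are 200 camera calls.

## Working session

There is one attempt and no reset: what is moved stays moved. The work goes in short steps, Python scripts to look and compute and a shell command to move; the robot and the scene stay as the last step left them, time stands still between calls to the robot, and variables do not carry over. Pictures are saved under pics/ and viewed, at most 10 in all, crops included, and the job is handed in when it is done.

```bash
mkdir -p pics
python3 - <<'E'
from rig import r
import cv2,numpy as np
print(r.state())
for n in("side","top"):
    p,d=r.capture(n); cv2.imwrite(f"pics/{n}0.png",p[:,:,::-1]); np.savez(f"{n}0.npz",p=p,d=d)
    c=r.camera_params(n); print(n,np.round(c["mtx"],1).tolist(),np.round(c["world_to_cam"],3).tolist())
E
```

```text
{'t': 0.0, 'joint_positions': array([-6.56606526e+01,  1.49355826e+01, -7.98530663e+00,  6.71923917e+01,
        1.46572580e-03,  8.99979236e+01]), 'dq': array([ 0.02409793,  0.03260464,  0.00440585,  0.00107223,  0.0236286 ,
       -0.04316975]), 'joint_efforts': array([ 4.29339880e-04, -4.05677569e+01,  2.53922313e+01,  1.86866848e-02,
       -9.56400390e-05, -2.23455567e-05]), 'position': array([ 216.10872533, -477.73388253,  247.46926404]), 'tool_rot': array([[ 9.11105542e-01,  4.12172373e-01, -7.91543662e-04],
       [ 4.12173133e-01, -9.11103740e-01,  1.81194030e-03],
       [ 2.56533404e-05, -1.97712188e-03, -9.99998045e-01]]), 'contact_force': array([-0.53684195,  0.72615514,  0.03684632]), 'wrist_torque': array([-0.04812177,  0.01781371,  0.01089897]), 'finger_force': 0.0, 'grip_width': 0.9983911013278275}
side [[403.0, 0.0, 256.4], [0.0, 403.0, 198.4], [0.0, 0.0, 1.0]] [[-0.92, -0.391, 0.027, 470.861], [-0.187, 0.377, -0.907, 189.194], [0.344, -0.84, -0.42, 911.257], [0.0, 0.0, 0.0, 1.0]]
top [[471.2, 0.0, 256.3], [0.0, 471.2, 189.5], [0.0, 0.0, 1.0]] [[0.02, -1.0, 0.01, -10.132], [-0.995, -0.021, -0.094, 513.216], [0.094, -0.008, -0.996, 1269.082], [0.0, 0.0, 0.0, 1.0]]
```

View pics/side0.png

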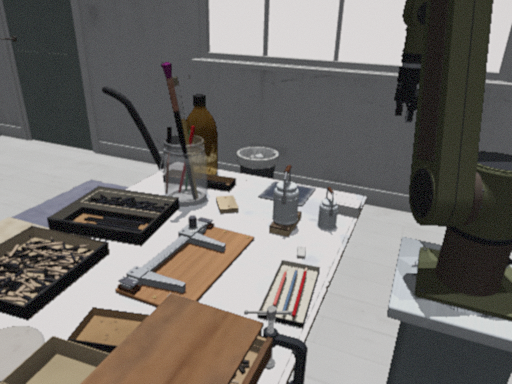

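View pics/top0.png

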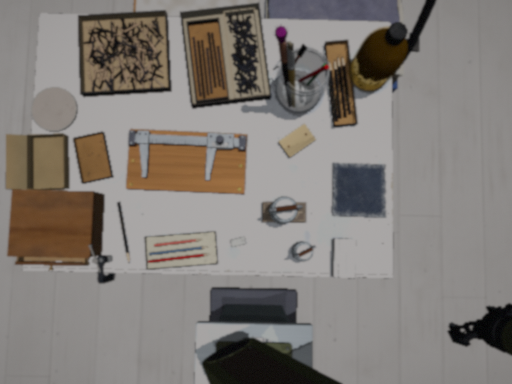

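The top view shows the larger canister on the block at (284,210), with the small look-alike canister at (302,251). The slate is at (359,190) and the caliper at (187,160), its fixed jaw at (145,158) and moving jaw with knob at (213,155). The spare mount is at (297,140), the eraser at (238,241) and the chalk at (343,257). In the side view the large canister is at (287,205) and the small one at (328,213).

- **Canister candidates (top view):** (284,210) large and (302,251) small. I choose (284,210).
- **Block candidates:** the board under the canister at (284,212), the bare spare at (297,140), the chalk at (343,257) and the brown tray at (93,157). I choose the one under the canister.

Next I take one close crop of the choice.

```bash
cat > h.py <<'E'
from rig import r
import cv2,numpy as np
def cam(n):
    c=r.camera_params(n); return np.array(c["mtx"]),np.array(c["world_to_cam"])
def ray(n,px):
    K,T=cam(n); px=np.atleast_2d(px).astype(float)
    d=np.c_[px,np.ones(len(px))]@np.linalg.inv(K).T@T[:3,:3]
    return -T[:3,:3].T@T[:3,3],d
def plane(n,px,z):
    o,d=ray(n,px); return o+d*((z-o[2])/d[:,2:])
def two(p1,p2,a="top",b="side"):
    o1,d1=ray(a,p1);o2,d2=ray(b,p2);d1=d1[0];d2=d2[0]
    s=np.linalg.lstsq(np.c_[d1,-d2],o2-o1,rcond=None)[0]
    A,B=o1+s[0]*d1,o2+s[1]*d2; return (A+B)/2,np.linalg.norm(A-B)
def cloud(n,d):
    v,u=np.indices(d.shape); K,T=cam(n); o,dd=ray(n,np.c_[u.ravel(),v.ravel()])
    P=o+dd*d.ravel()[:,None]; P[d.ravel()==0]=np.nan; return P.reshape(*d.shape,3)
E
python3 - <<'E'
from h import *
t=np.load("top0.npz");s=np.load("side0.npz")
a=cv2.resize(t["p"][120:280,250:400],None,fx=3.6,fy=3.6,interpolation=cv2.INTER_CUBIC)[:,:,::-1][:580]
a=cv2.resize(t["p"][125:275,120:395],None,fx=1.45,fy=1.45,interpolation=cv2.INTER_CUBIC)[:,:,::-1]
b=cv2.resize(t["p"][180:270,240:330],(390,390),interpolation=cv2.INTER_CUBIC)[:,:,::-1]
c=cv2.resize(s["p"][155:245,255:345],(390,390),interpolation=cv2.INTER_CUBIC)[:,:,::-1]
cv2.imwrite("pics/crop1.png",np.clip(np.hstack([b,c])*1.5,0,255).astype(np.uint8))
P=cloud("top",t["d"])
for nm,(u0,u1,v0,v1) in dict(can=(255,312,192,230),slate=(325,395,155,225),cal=(120,255,120,200),spare=(270,320,120,160),chalk=(325,362,230,280)).items():
    q=P[v0:v1,u0:u1]; z=q[...,2]
    print(nm,np.histogram(z[np.isfinite(z)],bins=[-20,-5,4,10,16,22,28,36,45,60,80,100,125,140,160])[0])
def rect(m,u0,v0,z):
    cs=max(cv2.findContours(m.astype(np.uint8),cv2.RETR_EXTERNAL,cv2.CHAIN_APPROX_NONE)[0],key=cv2.contourArea)[:,0]+[u0,v0]
    w=plane("top",cs,z)[:,:2].astype(np.float32); return cv2.minAreaRect(w)
# slate, colour: dark bluish
p=t["p"].astype(int)
sl=p[155:225,325:395]; print("slate",rect(sl.sum(2)<270,325,155,7))
cl=p[120:200,120:255]; print("board",rect((cl[...,0]-cl[...,2]>35),120,120,12))
bl=p[195:230,255:312]; m=(bl[...,0]-bl[...,2]>8)&(P[195:230,255:312,2]<45); print("block",rect(m,255,195,24), m.sum())
for z0,z1 in((18,30),(95,112),(130,165)):
    q=P[185:235,250:315].reshape(-1,3); k=(q[:,2]>z0)&(q[:,2]<z1); 
    if k.sum(): print(z0,k.sum(),cv2.minAreaRect(q[k,:2].astype(np.float32)),np.median(q[k],0))
E
```

```text
can [  4 884 264  13  73 245  46   1  13   5  12 228 218   7]
slate [   7 1646 2569  518    1    0    0    0    0    0    0    0    0    0]
cal [  13 2732 1662 3871  647  149 1123  498   12   46    0    0    0    0]
spare [   8 1049  286  125  453   73    0    0    0    0    0    0    0    0]
chalk [  3 631 215  19  11  22 573 290   0   0   0   0   0   0]
slate ((520.5755615234375, -283.51446533203125), (137.69610595703125, 140.24752807617188), 0.26865890622138977)
board ((570.8282470703125, 196.52589416503906), (327.0362854003906, 128.5164031982422), 88.64160919189453)
block ((455.2584533691406, -116.2750244140625), (52.320308685302734, 35.529842376708984), 0.5899587273597717) 296
18 346 ((451.7411804199219, -75.4755859375), (57.738494873046875, 118.19976806640625), 1.1570870876312256) [448.61608292 -89.25603579  24.41910061]
95 110 ((455.8013610839844, -71.08668518066406), (67.06849670410156, 67.02490234375), 45.214141845703125) [447.03932796 -65.13569345 108.73603934]
130 60 ((455.4735412597656, -70.12384033203125), (51.92158889770508, 68.25617980957031), 44.033321380615234) [450.6811887  -63.0002985  131.65727136]
```

View pics/crop1.png

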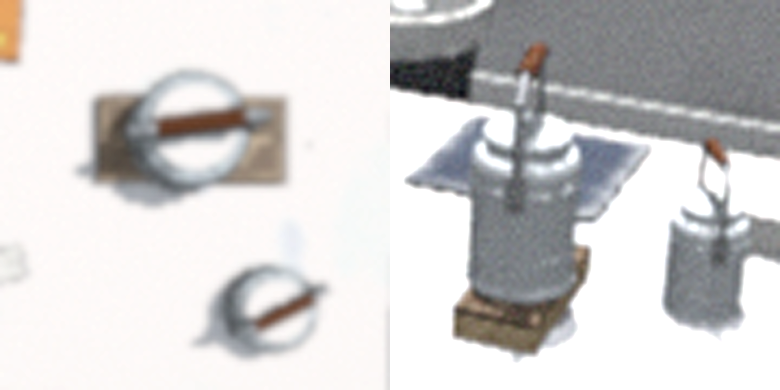

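The crop confirms the choice. The large canister (left in each half) stands on the dark-topped block. Its brown grip runs from about top px (276,209) to (296,208), and sits at side px (288,168). The small canister stands on the bare table.

Run:
```python
from h import *
t=np.load("top0.npz");s=np.load("side0.npz")
P=cloud("top",t["d"]);S=cloud("side",s["d"])
def hsvm(p,u0,u1,v0,v1):
    h=cv2.cvtColor(p[v0:v1,u0:u1],cv2.COLOR_RGB2HSV); m=((h[...,0]<14)|(h[...,0]>172))&(h[...,1]>100)&(h[...,2]>25)
    n,l,st,c=cv2.connectedComponentsWithStats(m.astype(np.uint8)); k=1+st[1:,4].argmax(); v,u=np.where(l==k); return np.c_[u+u0,v+v0].astype(float)
g1=hsvm(t["p"],265,310,198,220); g2=hsvm(s["p"],278,300,160,185)
print(len(g1),g1.mean(0),len(g2),g2.mean(0)); c,e=two(g1.mean(0),g2.mean(0)); print("grip",c,e)
w=plane("top",g1,c[2])[:,:2].astype(np.float32); print(cv2.minAreaRect(w),w.mean(0)); print(cv2.fitLine(w,2,0,.01,.01).ravel())
# grip from side points depth
print("side depth grip",np.nanmedian(S[g2[:,1].astype(int),g2[:,0].astype(int)],0))
# canister body axis: lid circle
# block via brown/dark mask at ground plane from depth in both
for n,C in(("top",P),("side",S)):
    q=C.reshape(-1,3); k=(abs(q[:,0]-452)<60)&(abs(q[:,1]+75)<90)&(q[:,2]>17)&(q[:,2]<30); print(n,"block",k.sum(),cv2.minAreaRect(q[k,:2].astype(np.float32)),np.median(q[k,2]))
    k=(abs(q[:,0]-452)<60)&(abs(q[:,1]+75)<60)&(q[:,2]>50)&(q[:,2]<110); print("can body",q[k].min(0),q[k].max(0))
    k=(abs(q[:,0]-640)<40)&(abs(q[:,1]-110)<40)&(q[:,2]>60)&(q[:,2]<78); print("knob",k.sum(),q[k].mean(0))
# board front edge & jaws
p=t["p"].astype(int); m=(p[...,0]-p[...,2]>35)
ed=[(u,max(v for v in range(150,205) if m[v,u])+.5) for u in range(135,240,3)]
f=plane("top",ed,12)[:,:2].astype(np.float32); L=cv2.fitLine(f,cv2.DIST_HUBER,0,.01,.01).ravel(); print("front edge",L)
for v in (165,172,179,186):
    r_=np.where(m[v,110:260])[0]+110; w=plane("top",[(r_[0]-.5,v),(r_[-1]+.5,v)],12); print(v,w[:,:2].round(1).tolist(), [int(x) for x in r_[np.where(np.diff(r_)>1)[0]]],[int(x) for x in r_[np.where(np.diff(r_)>1)[0]+1]])
v,u=np.where(p[155:225,325:395].sum(2)<330); 
cs=max(cv2.findContours((p[155:225,325:395].sum(2)<400).astype(np.uint8),0,1)[0],key=cv2.contourArea)[:,0]+[325,155]; print("slate",cv2.minAreaRect(plane("top",cs,7)[:,:2].astype(np.float32)))
```

```text
51 [286.03921569 207.94117647] 20 [287.85 168.05]
grip [456.57704274 -71.10520124 172.51182774] 1.5127027097157344
((455.859130859375, -71.22232055664062), (6.307481288909912, 44.5422477722168), 8.302007675170898) [455.85342  -71.327576]
[ 1.6408327e-01 -9.8644650e-01  4.5585349e+02 -7.1327583e+01]
side depth grip [454.91690209 -63.28741143 175.1158459 ]
top block 349 ((451.7411804199219, -75.4755859375), (57.738494873046875, 118.19976806640625), 1.1570870876312256) 24.39243689028467
can body [ 422.14351843 -107.20432645   50.69423858] [490.56728563 -35.6887621  109.97646042]
knob 46 [643.4070465  102.01169266  68.33905709]
side block 216 ((455.1898193359375, -72.1164321899414), (123.09577941894531, 67.19013977050781), 89.9524154663086) 24.278217384252912
can body [422.20942656 -78.9436074   50.16541662] [490.91348989 -27.71214725 109.66951259]
knob 48 [643.05585133 109.15646871  66.527244  ]
front edge [2.4387043e-02 9.9970257e-01 5.0652557e+02 1.9414017e+02]
165 [[575.2, 359.3], [582.3, 31.7]] [140, 204] [148, 213]
172 [[554.6, 408.2], [562.6, 34.1]] [110, 141, 204] [127, 148, 212]
179 [[536.0, 360.3], [543.0, 33.7]] [204] [210]
186 [[516.5, 362.2], [523.4, 33.2]] [] []
slate ((519.9912719726562, -284.15606689453125), (150.5747528076172, 150.13368225097656), 89.01142120361328)
```

```bash
R='{"travel":[0,0,0],"delta_rot":[0,0,-0.038],"fingers":1}'; 
python3 -m jog '[{"travel":[0,0,0],"delta_rot":[0,0,-0.038],"fingers":1},{"travel":[0,0,0],"delta_rot":[0,0,-0.038],"fingers":1},{"travel":[0,0,0],"delta_rot":[0,0,-0.038],"fingers":1},{"travel":[0,0,0],"delta_rot":[0,0,-0.038],"fingers":1},{"travel":[0,0,0],"delta_rot":[0,0,-0.038],"fingers":1}]' >/dev/null
python3 -m jog '[{"travel":[0,0,0],"delta_rot":[0,0,-0.038],"fingers":1},{"travel":[0,0,0],"delta_rot":[0,0,-0.038],"fingers":1},{"travel":[0,0,0],"delta_rot":[0,0,-0.038],"fingers":1},{"travel":[0,0,0],"delta_rot":[0,0,-0.038],"fingers":1},{"travel":[0,0,0],"delta_rot":[0,0,-0.038],"fingers":1}]' >/dev/null
python3 -m jog '[{"travel":[0,0,0],"delta_rot":[0,0,-0.036],"fingers":1},{"travel":[0,0,0],"delta_rot":[0,0,0],"fingers":1}]'
cat >> h.py <<'E'
def go(x,y,z,yaw_of_y=None):
    s=r.state(); R=np.array(s["tool_rot"]); d=np.array([x,y,z])-s["position"]
    a=np.degrees(np.arctan2(R[1,1],R[0,1])); out=R.T@d/20
    print("t %.2f pos %s yaw_y %.2f tilt %.2f | travel units %s"%(s["t"],np.round(s["position"],1),a,np.degrees(np.arccos(-R[2,2])),np.round(out,2)),end=" ")
    if yaw_of_y is not None: 
        dd=(yaw_of_y-a+90)%180-90; print("rot units %.4f"%(-dd/180),end=" ")
    print("F",np.round(s["contact_force"],1),"grip %.3f %.1f"%(s["grip_width"],s["finger_force"]))
E
python3 - <<'E'
from h import *
go(456.3,-71.2,215,9)
# gap check
K=plane("top",[(147.5,165)],15),plane("top",[(147.5,165)],33),plane("top",[(204,165)],33),plane("top",[(204,179)],33)
o=np.array([581.6,195.6]);ya=np.array([.0244,.9997]);xa=np.array([.9997,-.0244])
for k in K: print(k.round(1),(k[0,:2]-o)@xa,(k[0,:2]-o)@ya)
E
```

```text
t: 1.1
position: [216.2, -478.0, 247.8]
tool_rot: [[-0.162, 0.987, -0.0], [0.987, 0.162, 0.001], [0.001, -0.0, -1.0]]
contact_force: [0.3, -0.4, 1.1]
grip_width: 0.995
finger_force: 0.0
t 1.10 pos [ 216.2 -478.   247.8] yaw_y 9.32 tilt 0.06 | travel units [18.13 15.14  1.66] rot units 0.0018 F [ 0.3 -0.4  1.1] grip 0.995 0.0
[[576.  303.3  15. ]] -8.245002500143467 107.48123578073664
[[573.4 299.2  33. ]] -10.707775566254435 103.35695525075327
[[576.7 144.9  33. ]] -3.632303397755071 -50.766578000488735
[[538.2 143.8  33. ]] -42.14314689425556 -52.881967469364426
```

```bash
python3 -m jog '[{"travel":[0.9,0.75,0.05],"delta_rot":[0,0,0],"fingers":1},{"travel":[0.9,0.75,0.05],"delta_rot":[0,0,0],"fingers":1},{"travel":[0.9,0.75,0.05],"delta_rot":[0,0,0],"fingers":1},{"travel":[0.9,0.75,0.05],"delta_rot":[0,0,0],"fingers":1},{"travel":[0.9,0.75,0.05],"delta_rot":[0,0,0],"fingers":1}]' >/dev/null
python3 -m jog '[{"travel":[0.9,0.75,0.05],"delta_rot":[0,0,0],"fingers":1},{"travel":[0.9,0.75,0.05],"delta_rot":[0,0,0],"fingers":1},{"travel":[0.9,0.75,0.05],"delta_rot":[0,0,0],"fingers":1},{"travel":[0.9,0.75,0.05],"delta_rot":[0,0,0],"fingers":1},{"travel":[0.9,0.75,0.05],"delta_rot":[0,0,0],"fingers":1}]' >/dev/null
python3 -m jog '[{"travel":[0.9,0.75,0.05],"delta_rot":[0,0,0],"fingers":1},{"travel":[0.9,0.75,0.05],"delta_rot":[0,0,0],"fingers":1},{"travel":[0.9,0.75,0.05],"delta_rot":[0,0,0],"fingers":1},{"travel":[0.9,0.75,0.05],"delta_rot":[0,0,0],"fingers":1},{"travel":[0.9,0.75,0.05],"delta_rot":[0,0,0],"fingers":1}]' >/dev/null
python3 -m jog '[{"travel":[0.9,0.75,0.05],"delta_rot":[0,0,0],"fingers":1},{"travel":[0.9,0.75,0.05],"delta_rot":[0,0,0],"fingers":1},{"travel":[0.9,0.75,0.05],"delta_rot":[0,0,0],"fingers":1},{"travel":[0.9,0.75,0.05],"delta_rot":[0,0,0],"fingers":1},{"travel":[0,0,0],"delta_rot":[0,0,0],"fingers":1}]' >/dev/null
python3 -c "
from h import *
go(456.3,-71.2,171,9)"
```

```text
t 2.77 pos [444.6 -92.4 229. ] yaw_y 9.27 tilt 0.11 | travel units [0.95 0.75 2.9 ] rot units 0.0015 F [ 0.4 -0.6  0.6] grip 1.000 0.0
```

```bash
python3 -m jog '[{"travel":[0.95,0.75,0],"delta_rot":[0,0,0],"fingers":1},{"travel":[0,0,0.8],"delta_rot":[0,0,0],"fingers":1},{"travel":[0,0,0.8],"delta_rot":[0,0,0],"fingers":1},{"travel":[0,0,0.8],"delta_rot":[0,0,0],"fingers":1},{"travel":[0,0,0.55],"delta_rot":[0,0,0],"fingers":1}]' 40 >/dev/null
python3 -m jog '[{"travel":[0,0,0],"delta_rot":[0,0,0],"fingers":1},{"travel":[0,0,0],"delta_rot":[0,0,0],"fingers":-1},{"travel":[0,0,0],"delta_rot":[0,0,0],"fingers":-1},{"travel":[0,0,0],"delta_rot":[0,0,0],"fingers":-1},{"travel":[0,0,0],"delta_rot":[0,0,0],"fingers":-1}]' 60
python3 -m jog '[{"travel":[0,0,0],"delta_rot":[0,0,0],"fingers":-1},{"travel":[0,0,0],"delta_rot":[0,0,0],"fingers":-1},{"travel":[0,0,0],"delta_rot":[0,0,0],"fingers":-1},{"travel":[0,0,0],"delta_rot":[0,0,0],"fingers":-1},{"travel":[0,0,0],"delta_rot":[0,0,0],"fingers":-1}]' 60
python3 -c "
from h import *
p,d=r.capture('side');cv2.imwrite('pics/s2.png',cv2.resize(p[130:260,220:390],None,fx=3,fy=3)[:,:,::-1])
go(520,-284,200)"
```

```text
t: 3.6
position: [455.3, -74.2, 171.2]
tool_rot: [[-0.16, 0.987, 0.002], [0.987, 0.16, -0.0], [-0.001, 0.002, -1.0]]
contact_force: [0.4, -0.9, -0.0]
grip_width: 0.452
finger_force: 0.0
t: 4.02
position: [455.6, -74.0, 170.9]
tool_rot: [[-0.16, 0.987, 0.002], [0.987, 0.16, -0.0], [-0.0, 0.002, -1.0]]
contact_force: [0.9, 0.3, 4.3]
grip_width: 0.131
finger_force: 58.6
t 4.07 pos [455.6 -74.  170.9] yaw_y 9.22 tilt 0.12 | travel units [-10.88   1.5   -1.45] F [1.5 0.3 4. ] grip 0.123 58.7
```

View pics/s2.png

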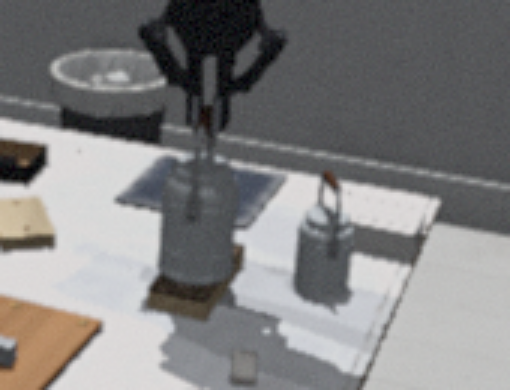

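```bash
python3 -m jog '[{"travel":[0,0,-0.2],"delta_rot":[0,0,0],"fingers":-1},{"travel":[0,0,-0.4],"delta_rot":[0,0,0],"fingers":-1},{"travel":[0,0,-0.5],"delta_rot":[0,0,0],"fingers":-1},{"travel":[0,0,-0.5],"delta_rot":[0,0,0],"fingers":-1},{"travel":[0,0,-0.3],"delta_rot":[0,0,0],"fingers":-1}]' 60
python3 -m jog '[{"travel":[-0.2,0,0],"delta_rot":[0,0,0],"fingers":-1},{"travel":[-0.3,0,0],"delta_rot":[0,0,0],"fingers":-1},{"travel":[-0.4,0,0],"delta_rot":[0,0,0],"fingers":-1},{"travel":[-0.5,0.1,0],"delta_rot":[0,0,0],"fingers":-1},{"travel":[-0.6,0.1,0],"delta_rot":[0,0,0],"fingers":-1}]' >/dev/null
python3 -m jog '[{"travel":[-0.6,0.1,0],"delta_rot":[0,0,0],"fingers":-1},{"travel":[-0.6,0.1,0],"delta_rot":[0,0,0],"fingers":-1},{"travel":[-0.6,0.1,0],"delta_rot":[0,0,0],"fingers":-1},{"travel":[-0.6,0.1,0],"delta_rot":[0,0,0],"fingers":-1},{"travel":[-0.6,0.1,0],"delta_rot":[0,0,0],"fingers":-1}]' >/dev/null
python3 -m jog '[{"travel":[-0.6,0.1,0],"delta_rot":[0,0,0],"fingers":-1},{"travel":[-0.6,0.1,0],"delta_rot":[0,0,0],"fingers":-1},{"travel":[-0.6,0.1,0],"delta_rot":[0,0,0],"fingers":-1},{"travel":[-0.6,0.1,0],"delta_rot":[0,0,0],"fingers":-1},{"travel":[-0.6,0.1,0],"delta_rot":[0,0,0],"fingers":-1}]' >/dev/null
python3 -m jog '[{"travel":[-0.6,0.1,0],"delta_rot":[0,0,0],"fingers":-1},{"travel":[-0.6,0.1,0],"delta_rot":[0,0,0],"fingers":-1},{"travel":[-0.5,0.1,0],"delta_rot":[0,0,0],"fingers":-1},{"travel":[-0.4,0,0],"delta_rot":[0,0,0],"fingers":-1},{"travel":[-0.3,0,0],"delta_rot":[0,0,0],"fingers":-1}]' >/dev/null
python3 -m jog '[{"travel":[-0.2,0,0],"delta_rot":[0,0,0],"fingers":-1},{"travel":[0,0,0],"delta_rot":[0,0,0],"fingers":-1},{"travel":[0,0,0],"delta_rot":[0,0,0],"fingers":-1}]'
python3 -c "
from h import *
go(520,-287,170.9-17)
p,d=r.capture('side');cv2.imwrite('pics/s3.png',cv2.resize(p[130:260,220:390],None,fx=3,fy=3)[:,:,::-1])
C=cloud('side',d).reshape(-1,3);k=(abs(C[:,0]-520)<75)&(abs(C[:,1]+284)<80)&(C[:,2]>15)&(C[:,2]<130);q=C[k]
for a in range(15,130,12):
  w=q[(q[:,2]>a)&(q[:,2]<a+12)]
  if len(w): print(a,len(w),w.min(0).round(),w.max(0).round())
"
```

```text
t: 4.48
position: [453.6, -73.9, 208.5]
tool_rot: [[-0.16, 0.987, -0.002], [0.987, 0.16, 0.0], [0.001, -0.002, -1.0]]
contact_force: [0.4, 0.6, -5.6]
grip_width: 0.125
finger_force: 58.7
t: 6.4
position: [518.0, -278.2, 208.2]
tool_rot: [[-0.16, 0.987, -0.0], [0.987, 0.16, 0.001], [0.001, -0.0, -1.0]]
contact_force: [0.5, 0.7, -5.9]
grip_width: 0.128
finger_force: 58.6
t 6.40 pos [ 518.  -278.2  208.2] yaw_y 9.22 tilt 0.04 | travel units [-0.45  0.03  2.72] F [ 0.5  0.7 -5.9] grip 0.128 58.6
51 6 [ 489. -259.   61.] [ 552. -240.   63.]
63 82 [ 484. -282.   63.] [ 551. -235.   75.]
75 76 [ 484. -278.   75.] [ 549. -236.   86.]
87 79 [ 485. -276.   87.] [ 551. -233.   99.]
99 79 [ 484. -271.   99.] [ 545. -235.  111.]
111 79 [ 483. -281.  111.] [ 547. -237.  123.]
123 45 [ 484. -275.  123.] [ 546. -231.  130.]
```

View pics/s3.png

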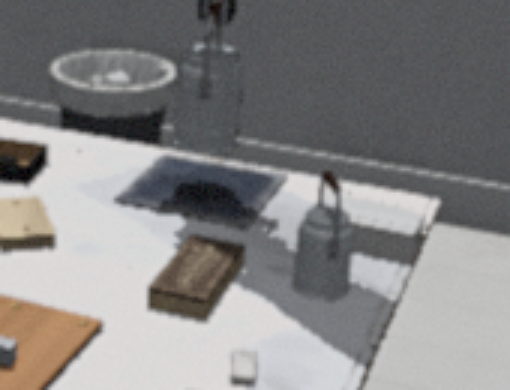

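```bash
python3 -m jog '[{"travel":[-0.2,0,0.3],"delta_rot":[0,0,0],"fingers":-1},{"travel":[-0.2,0,0.6],"delta_rot":[0,0,0],"fingers":-1},{"travel":[0,0,0.6],"delta_rot":[0,0,0],"fingers":-1},{"travel":[0,0,0.5],"delta_rot":[0,0,0],"fingers":-1},{"travel":[0,0,0.3],"delta_rot":[0,0,0],"fingers":-1}]' >/dev/null
python3 -m jog '[{"travel":[0,0,0.2],"delta_rot":[0,0,0],"fingers":-1},{"travel":[0,0,0.1],"delta_rot":[0,0,0],"fingers":-1},{"travel":[0,0,0],"delta_rot":[0,0,0],"fingers":-1},{"travel":[0,0,0.03],"delta_rot":[0,0,0],"fingers":-1},{"travel":[0,0,0],"delta_rot":[0,0,0],"fingers":-1}]'
python3 -m jog '[{"travel":[0,0,0.05],"delta_rot":[0,0,0],"fingers":-1},{"travel":[0,0,0],"delta_rot":[0,0,0],"fingers":-1},{"travel":[0,0,0],"delta_rot":[0,0,0],"fingers":-1}]'
```

```text
t: 7.28
position: [520.0, -286.5, 156.3]
tool_rot: [[-0.16, 0.987, 0.001], [0.987, 0.16, -0.001], [-0.001, 0.001, -1.0]]
contact_force: [0.1, 0.1, -6.0]
grip_width: 0.123
finger_force: 58.5
t: 7.53
position: [519.6, -286.3, 154.9]
tool_rot: [[-0.16, 0.987, 0.0], [0.987, 0.16, -0.0], [-0.0, 0.0, -1.0]]
contact_force: [0.2, -0.2, -5.7]
grip_width: 0.126
finger_force: 58.5
```

```bash
python3 -m jog '[{"travel":[0,0,0.05],"delta_rot":[0,0,0],"fingers":-1},{"travel":[0,0,0],"delta_rot":[0,0,0],"fingers":-1}]' | grep -E "pos|contact"
python3 -m jog '[{"travel":[0,0,0.05],"delta_rot":[0,0,0],"fingers":-1},{"travel":[0,0,0],"delta_rot":[0,0,0],"fingers":-1}]'| grep -E "pos|contact"
```

```text
position: [520.2, -286.6, 154.4]
contact_force: [0.6, 1.5, -2.9]
position: [521.0, -286.8, 154.2]
contact_force: [1.3, 1.3, 3.4]
```

```bash
python3 -m jog '[{"travel":[0,0,0],"delta_rot":[0,0,0],"fingers":1},{"travel":[0,0,0],"delta_rot":[0,0,0],"fingers":1},{"travel":[0,0,0],"delta_rot":[0,0,0],"fingers":1},{"travel":[0,0,0],"delta_rot":[0,0,0],"fingers":1},{"travel":[0,0,-0.4],"delta_rot":[0,0,0],"fingers":1}]' >/dev/null
python3 -m jog '[{"travel":[0,0,-0.6],"delta_rot":[0,0,0],"fingers":1},{"travel":[0,0,-0.8],"delta_rot":[0,0,0],"fingers":1},{"travel":[0,0,-0.8],"delta_rot":[0,0,0],"fingers":1},{"travel":[0,0,-0.6],"delta_rot":[0,0,0],"fingers":1},{"travel":[0,0,0],"delta_rot":[0,0,0],"fingers":1}]' | grep pos
python3 - <<'E'
from h import *
p,d=r.capture('top'); q,e=r.capture('side')
A=p[185:235,240:315]; 
cv2.imwrite('pics/t4.png',np.hstack([cv2.resize(p[170:240,245:400],None,fx=2.6,fy=2.6),cv2.resize(q[130:230,220:375],(403,182))])[:,:,::-1])
C=cloud('top',d)
Z=C[...,2]; R=(abs(C[...,0]-452)<60)&(abs(C[...,1]+75)<90)&(Z>12)&(Z<36)
g=(cv2.cvtColor(p,cv2.COLOR_RGB2GRAY)<150)&(abs(C[...,0]-452)<60)&(abs(C[...,1]+75)<90)
for nm,m in(("depth",R),("dark",g)):
    m=cv2.morphologyEx(m.astype(np.uint8),cv2.MORPH_OPEN,np.ones((3,3)))
    c=max(cv2.findContours(m,0,1)[0],key=cv2.contourArea)[:,0]
    print(nm,cv2.minAreaRect(plane('top',c,24)[:,:2].astype(np.float32)),"z",np.median(Z[m>0]))
S=cloud('side',e).reshape(-1,3); k=(abs(S[:,0]-452)<50)&(abs(S[:,1]+75)<90)&(S[:,2]>20)&(S[:,2]<28); print("side",k.sum(),cv2.minAreaRect(S[k,:2].astype(np.float32)),np.median(S[k,2]))
k=(abs(S[:,0]-520)<75)&(abs(S[:,1]+284)<80)&(S[:,2]>15)&(S[:,2]<100);print("can",S[k].min(0),S[k].max(0))
go(452,-75,100,1)
E
```

```text
position: [521.0, -287.2, 220.1]
depth ((453.0799255371094, -75.34944152832031), (54.716217041015625, 117.97370147705078), 1.162009596824646) z 24.628554383296205
dark ((445.29498291015625, -87.94843292236328), (103.85700225830078, 148.30052185058594), 1.147832989692688) z 22.573874757417343
side 435 ((455.01318359375, -73.05767059326172), (57.081668853759766, 123.34395599365234), 1.2501205205917358) 24.329690784061654
can [ 485.62856221 -304.15772378   15.23117914] [ 554.39955602 -239.44652801   99.57016135]
t 8.80 pos [ 519.8 -286.5  217.2] yaw_y 9.22 tilt 0.07 | travel units [10.99 -1.66  5.85] rot units 0.0457 F [ 0.1  0.3 -0.5] grip 1.000 0.0
```

View pics/t4.png

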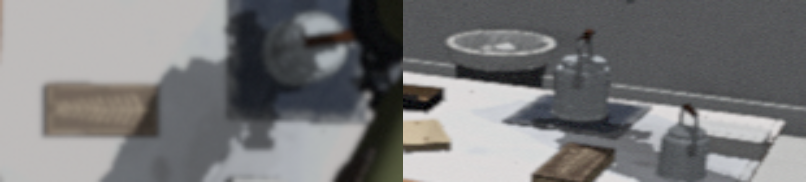

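```bash
python3 -m jog '[{"travel":[0,0,0],"delta_rot":[0,0,0.0225],"fingers":1},{"travel":[0,0,0],"delta_rot":[0,0,0.0225],"fingers":1},{"travel":[0.4,-0.15,0],"delta_rot":[0,0,0],"fingers":1},{"travel":[0.8,-0.25,0],"delta_rot":[0,0,0],"fingers":1},{"travel":[0.9,-0.25,0],"delta_rot":[0,0,0],"fingers":1}]' >/dev/null
python3 -m jog '[{"travel":[0.9,-0.25,0],"delta_rot":[0,0,0],"fingers":1},{"travel":[0.9,-0.25,0],"delta_rot":[0,0,0],"fingers":1},{"travel":[0.9,-0.25,0.3],"delta_rot":[0,0,0],"fingers":1},{"travel":[0.9,-0.25,0.7],"delta_rot":[0,0,0],"fingers":1},{"travel":[0.9,-0.25,0.9],"delta_rot":[0,0,0],"fingers":1}]' >/dev/null
python3 -m jog '[{"travel":[0.9,-0.25,0.9],"delta_rot":[0,0,0],"fingers":1},{"travel":[0.9,-0.25,0.9],"delta_rot":[0,0,0],"fingers":1},{"travel":[0.9,-0.25,0.9],"delta_rot":[0,0,0],"fingers":1},{"travel":[0.9,-0.25,0.7],"delta_rot":[0,0,0],"fingers":1},{"travel":[0.4,-0.2,0.5],"delta_rot":[0,0,0],"fingers":1}]' >/dev/null
python3 -m jog '[{"travel":[0,0,0],"delta_rot":[0,0,0],"fingers":1},{"travel":[0,0,0],"delta_rot":[0,0,0],"fingers":1}]' >/dev/null
python3 -c "
from h import *
go(454,-74.5,21,1.2)"
```

```text
t 10.22 pos [452.  -74.9 100. ] yaw_y 1.26 tilt 0.14 | travel units [0.02 0.11 3.95] rot units 0.0003 F [-0.9  0.4  1.4] grip 1.000 0.0
```

```bash
python3 -m jog '[{"travel":[0,0.1,0.6],"delta_rot":[0,0,0],"fingers":1},{"travel":[0,0,1],"delta_rot":[0,0,0],"fingers":1},{"travel":[0,0,1],"delta_rot":[0,0,0],"fingers":1},{"travel":[0,0,0.9],"delta_rot":[0,0,0],"fingers":1},{"travel":[0,0,0.45],"delta_rot":[0,0,0],"fingers":1}]' >/dev/null
python3 -m jog '[{"travel":[0,0,0],"delta_rot":[0,0,0],"fingers":1},{"travel":[0,0,0],"delta_rot":[0,0,0],"fingers":-1},{"travel":[0,0,0],"delta_rot":[0,0,0],"fingers":-1},{"travel":[0,0,0],"delta_rot":[0,0,0],"fingers":-1},{"travel":[0,0,0],"delta_rot":[0,0,0],"fingers":-1}]' 40
python3 -m jog '[{"travel":[0,0,0],"delta_rot":[0,0,0],"fingers":-1},{"travel":[0,0,0],"delta_rot":[0,0,0],"fingers":-1}]' 40 | tail -2
python3 -m jog '[{"travel":[0,0,-0.3],"delta_rot":[0,0,0],"fingers":-1},{"travel":[0,0,-0.6],"delta_rot":[0,0,0],"fingers":-1},{"travel":[0,0,-1],"delta_rot":[0,0,0],"fingers":-1},{"travel":[0,0,-1],"delta_rot":[0,0,0],"fingers":-1},{"travel":[0,0,-1],"delta_rot":[0,0,0],"fingers":-1}]' 
python3 -m jog '[{"travel":[0,0,-0.4],"delta_rot":[0,0,0.0144],"fingers":-1},{"travel":[0,0,0],"delta_rot":[0,0,0],"fingers":-1},{"travel":[0,0,0],"delta_rot":[0,0,0],"fingers":-1}]' >/dev/null
python3 - <<'E'
from h import *
p,d=r.capture('top'); q,e=r.capture('side')
np.savez('hold.npz',p=p,d=d,q=q,e=e)
S=cloud('side',e).reshape(-1,3);z0=r.state()["position"][2]
k=(abs(S[:,0]-452)<50)&(abs(S[:,1]+75)<110)&(S[:,2]>50)&(S[:,2]<z0+10);print(k.sum(),np.histogram(S[k,2],bins=range(50,140,6)))
cv2.imwrite('pics/s5.png',cv2.resize(q[100:260,180:380],None,fx=3,fy=3)[:,:,::-1])
o=np.array([581.6,195.6]);xa=np.array([.9997,-.0244]);ya=np.array([.0244,.9997])
t=o-14*xa+27*ya; print(t); go(*t,z0,-1.4)
E
```

```text
t: 11.05
position: [456.7, -75.9, 23.1]
tool_rot: [[-0.019, 1.0, 0.003], [1.0, 0.019, -0.001], [-0.001, 0.003, -1.0]]
contact_force: [-0.2, -0.4, 5.7]
grip_width: 0.645
finger_force: 42.7
grip_width: 0.641
finger_force: 42.8
t: 11.63
position: [454.9, -75.3, 100.8]
tool_rot: [[-0.02, 1.0, -0.001], [1.0, 0.02, 0.0], [0.0, -0.001, -1.0]]
contact_force: [1.2, 0.4, -1.1]
grip_width: 0.638
finger_force: 42.9
617 (array([  0,   0,   0,   0,   0,   9,  54,  55,  70, 373,  47,   9,   0,
         0]), array([ 50,  56,  62,  68,  74,  80,  86,  92,  98, 104, 110, 116, 122,
       128, 134]))
[568.263  222.9335]
t 11.98 pos [454.6 -75.3 107. ] yaw_y -1.43 tilt 0.09 | travel units [15.05  5.31 -0.  ] rot units -0.0001 F [-0.8  0.1 -2.1] grip 0.640 42.9
```

View pics/s5.png

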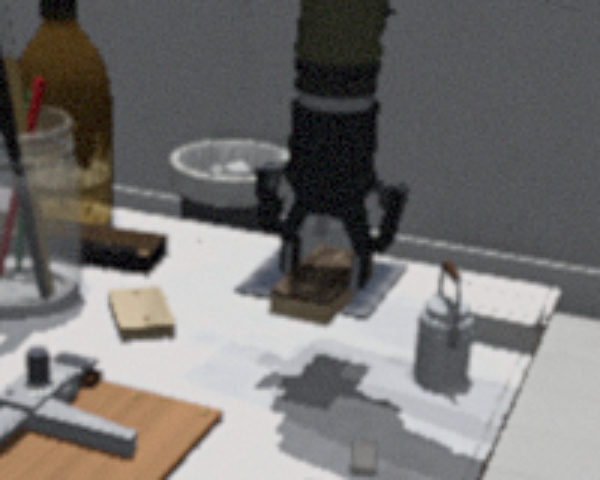

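```bash
python3 -m jog '[{"travel":[0.5,0.17,0],"delta_rot":[0,0,0],"fingers":-1},{"travel":[0.9,0.3,0],"delta_rot":[0,0,0],"fingers":-1},{"travel":[0.9,0.3,0],"delta_rot":[0,0,0],"fingers":-1},{"travel":[0.9,0.3,0],"delta_rot":[0,0,0],"fingers":-1},{"travel":[0.9,0.3,0],"delta_rot":[0,0,0],"fingers":-1}]' >/dev/null
python3 -m jog '[{"travel":[0.9,0.3,0],"delta_rot":[0,0,0],"fingers":-1},{"travel":[0.9,0.3,0],"delta_rot":[0,0,0],"fingers":-1},{"travel":[0.9,0.3,0],"delta_rot":[0,0,0],"fingers":-1},{"travel":[0.9,0.3,0],"delta_rot":[0,0,0],"fingers":-1},{"travel":[0.9,0.3,0],"delta_rot":[0,0,0],"fingers":-1}]' >/dev/null
python3 -m jog '[{"travel":[0.9,0.3,0],"delta_rot":[0,0,0],"fingers":-1},{"travel":[0.9,0.3,0],"delta_rot":[0,0,0],"fingers":-1},{"travel":[0.9,0.3,0],"delta_rot":[0,0,0],"fingers":-1},{"travel":[0.9,0.3,0],"delta_rot":[0,0,0],"fingers":-1},{"travel":[0.9,0.3,0],"delta_rot":[0,0,0],"fingers":-1}]' >/dev/null
python3 -m jog '[{"travel":[0.9,0.3,0],"delta_rot":[0,0,0],"fingers":-1},{"travel":[0.9,0.3,0],"delta_rot":[0,0,0],"fingers":-1},{"travel":[0.5,0.2,0],"delta_rot":[0,0,0],"fingers":-1},{"travel":[0,0,0],"delta_rot":[0,0,0],"fingers":-1},{"travel":[0,0,0],"delta_rot":[0,0,0],"fingers":-1}]' >/dev/null
python3 -c "
from h import *
go(568.5,232.9,35,-1.4)"
```

```text
t 13.65 pos [566.  229.9 106.8] yaw_y -1.41 tilt 0.12 | travel units [0.15 0.13 3.59] rot units -0.0000 F [-0.8 -0.6 -1.2] grip 0.640 42.9
```

```bash
python3 -m jog '[{"travel":[0,0.1,0.5],"delta_rot":[0,0,0],"fingers":-1},{"travel":[0,0,0.8],"delta_rot":[0,0,0],"fingers":-1},{"travel":[0,0,0.8],"delta_rot":[0,0,0],"fingers":-1},{"travel":[0,0,0.6],"delta_rot":[0,0,0],"fingers":-1},{"travel":[0,0,0.4],"delta_rot":[0,0,0],"fingers":-1}]' >/dev/null
python3 -m jog '[{"travel":[0,0,0.2],"delta_rot":[0,0,0],"fingers":-1},{"travel":[0,0,0.1],"delta_rot":[0,0,0],"fingers":-1},{"travel":[0,0,0],"delta_rot":[0,0,0],"fingers":-1},{"travel":[0,0,0],"delta_rot":[0,0,0],"fingers":-1}]'
python3 -m jog '[{"travel":[0,0,0.08],"delta_rot":[0,0,0],"fingers":-1},{"travel":[0,0,0],"delta_rot":[0,0,0],"fingers":-1},{"travel":[0,0,0],"delta_rot":[0,0,0],"fingers":-1}]'
```

```text
t: 14.4
position: [569.2, 229.7, 40.3]
tool_rot: [[0.026, 1.0, 0.001], [1.0, -0.026, 0.0], [0.0, 0.001, -1.0]]
contact_force: [0.4, -0.6, -1.0]
grip_width: 0.642
finger_force: 42.9
t: 14.65
position: [568.9, 229.9, 38.5]
tool_rot: [[0.026, 1.0, 0.001], [1.0, -0.026, 0.0], [0.0, 0.001, -1.0]]
contact_force: [-0.7, 1.0, -2.0]
grip_width: 0.639
finger_force: 42.9
```

```bash
python3 -m jog '[{"travel":[0,0,0.1],"delta_rot":[0,0,0],"fingers":-1},{"travel":[0,0,0],"delta_rot":[0,0,0],"fingers":-1},{"travel":[0,0,0],"delta_rot":[0,0,0],"fingers":-1}]' | grep -E "pos|cont"
python3 -m jog '[{"travel":[0,0,0.05],"delta_rot":[0,0,0],"fingers":-1},{"travel":[0,0,0],"delta_rot":[0,0,0],"fingers":-1},{"travel":[0,0,0],"delta_rot":[0,0,0],"fingers":-1}]' | grep -E "pos|cont"
python3 -m jog '[{"travel":[0,0,0.05],"delta_rot":[0,0,0],"fingers":-1},{"travel":[0,0,0],"delta_rot":[0,0,0],"fingers":-1},{"travel":[0,0,0],"delta_rot":[0,0,0],"fingers":-1}]' | grep -E "pos|cont"
```

```text
position: [568.5, 229.7, 36.0]
contact_force: [0.0, 0.1, -1.0]
position: [568.8, 229.8, 35.2]
contact_force: [0.0, -0.5, 0.3]
position: [568.8, 229.8, 35.1]
contact_force: [-2.3, -0.3, 5.3]
```

```bash
python3 -m jog '[{"travel":[0,0,0],"delta_rot":[0,0,0],"fingers":0.7},{"travel":[0,0,0],"delta_rot":[0,0,0],"fingers":0.7},{"travel":[0,0,0],"delta_rot":[0,0,0],"fingers":0.7},{"travel":[0,0,-0.3],"delta_rot":[0,0,0],"fingers":0.7},{"travel":[0,0,-0.6],"delta_rot":[0,0,0],"fingers":0.7}]' >/dev/null
python3 -m jog '[{"travel":[0,0,-1],"delta_rot":[0,0,0],"fingers":0.7},{"travel":[0,0,-1],"delta_rot":[0,0,0],"fingers":0.7},{"travel":[0,0,-1],"delta_rot":[0,0,0],"fingers":0.7},{"travel":[0,0,-1],"delta_rot":[0,0,0],"fingers":0.7},{"travel":[0,0,-0.3],"delta_rot":[0,0,0],"fingers":0.7}]'
python3 -m jog '[{"travel":[-1,-0.5,0],"delta_rot":[0,0,0],"fingers":0.7},{"travel":[-1,-0.5,0],"delta_rot":[0,0,0],"fingers":0.7},{"travel":[-1,-0.5,0],"delta_rot":[0,0,0],"fingers":0.7},{"travel":[-1,-0.5,0],"delta_rot":[0,0,0],"fingers":0.7},{"travel":[-1,-0.5,0],"delta_rot":[0,0,0],"fingers":0.7}]' >/dev/null
python3 -m jog '[{"travel":[-1,-0.5,0],"delta_rot":[0,0,0],"fingers":0.7},{"travel":[-1,-0.5,0],"delta_rot":[0,0,0],"fingers":0.7},{"travel":[-1,0,0],"delta_rot":[0,0,0],"fingers":0.7},{"travel":[0,0,0],"delta_rot":[0,0,0],"fingers":0.7}]' >/dev/null
python3 - <<'E'
from h import *
p,d=r.capture('top'); q,e=r.capture('side'); np.savez('pl.npz',p=p,d=d,q=q,e=e)
cv2.imwrite('pics/t6.png',np.hstack([cv2.resize(p[115:205,115:260],None,fx=2.7,fy=2.7),cv2.resize(q[205:310,110:270],(370,243))])[:,:,::-1])
o=np.array([581.6,195.6]);M=np.array([[.9997,-.0244],[.0244,.9997]])
for n,D in(('top',d),('side',e)):
    C=cloud(n,D).reshape(-1,3); c=(C[:,:2]-o)@M.T
    k=(abs(c[:,0]+12)<48)&(c[:,1]>-40)&(c[:,1]<100)&(C[:,2]>33.5)&(C[:,2]<39); print(n,"block",k.sum(),cv2.minAreaRect(c[k].astype(np.float32)))
    k=(abs(c[:,0]-66)<25)&(abs(c[:,1]+95)<50)&(C[:,2]>60)&(C[:,2]<76); print("knob",k.sum(),c[k].mean(0),c[k].min(0),c[k].max(0),C[k,2].max(),C[k].mean(0))
go(0,0,0)
E
```

```text
t: 16.23
position: [570.5, 230.4, 141.7]
tool_rot: [[0.026, 1.0, 0.005], [1.0, -0.026, 0.002], [0.002, 0.005, -1.0]]
contact_force: [0.3, -0.1, 1.0]
grip_width: 0.851
finger_force: 0.0
top block 508 ((-14.30038070678711, 44.18418502807617), (96.97103118896484, 55.605224609375), 89.36515808105469)
knob 47 [ 64.3285801  -91.67055741] [  55.18427244 -101.29193649] [ 73.79749373 -82.30419478] 75.18545949030954 [643.67280236 102.38690229  69.20162917]
side block 798 ((-13.612022399902344, 36.9788703918457), (123.68690490722656, 56.746158599853516), 89.77285766601562)
knob 47 [ 63.44485726 -84.88483239] [ 55.07563895 -96.89302613] [ 75.9909438  -76.55084723] 70.64028530503134 [642.95491306 109.19218539  66.73342124]
t 17.08 pos [494.5  71.2 137.9] yaw_y -1.56 tilt 0.03 | travel units [ -4.23 -24.62   6.9 ] F [ 0.8 -0.5 -0.4] grip 0.850 0.0
```

View pics/t6.png

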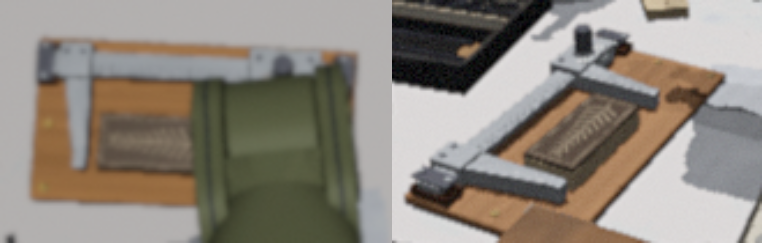

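```bash
python3 -m jog '[{"travel":[0.05,0.5,0],"delta_rot":[0,0,0],"fingers":-1},{"travel":[0.05,0.9,0],"delta_rot":[0,0,0],"fingers":-1},{"travel":[0.05,0.9,0],"delta_rot":[0,0,0],"fingers":-1},{"travel":[0.05,0.9,0],"delta_rot":[0,0,0],"fingers":-1},{"travel":[0.05,0.9,0],"delta_rot":[0,0,0],"fingers":-1}]' >/dev/null
python3 -m jog '[{"travel":[0.05,0.9,0],"delta_rot":[0,0,0],"fingers":-1},{"travel":[0,0.9,0],"delta_rot":[0,0,0],"fingers":-1},{"travel":[0,0.9,0],"delta_rot":[0,0,0],"fingers":-1},{"travel":[0,0.6,0],"delta_rot":[0,0,0],"fingers":-1},{"travel":[0,0,0],"delta_rot":[0,0,0],"fingers":-1}]' >/dev/null
python3 -m jog '[{"travel":[0,0,0],"delta_rot":[0,0,0],"fingers":-1},{"travel":[0,0,0],"delta_rot":[0,0,0],"fingers":-1}]' >/dev/null
python3 - <<'E'
from h import *
go(644.2,73,64,-1.4)
q,e=r.capture('side'); p,d=r.capture('top')
cv2.imwrite('pics/s7.png',cv2.resize(q[150:310,110:310],None,fx=3,fy=3)[:,:,::-1])
o=np.array([581.6,195.6]);M=np.array([[.9997,-.0244],[.0244,.9997]])
D=np.load('pl.npz')['e']; C=cloud('side',D).reshape(-1,3); c=(C[:,:2]-o)@M.T
k=(abs(c[:,0]-66)<30)&(c[:,1]>-165)&(c[:,1]<-102); print("max z behind knob",np.nanmax(C[k,2]))
E
```

```text
t 18.08 pos [642.1  74.4 137.5] yaw_y -1.42 tilt 0.08 | travel units [-0.07  0.11  3.68] rot units -0.0001 F [-0.3  0.4 -0.4] grip -0.003 0.0
max z behind knob 40.42335816947673
```

View pics/s7.png

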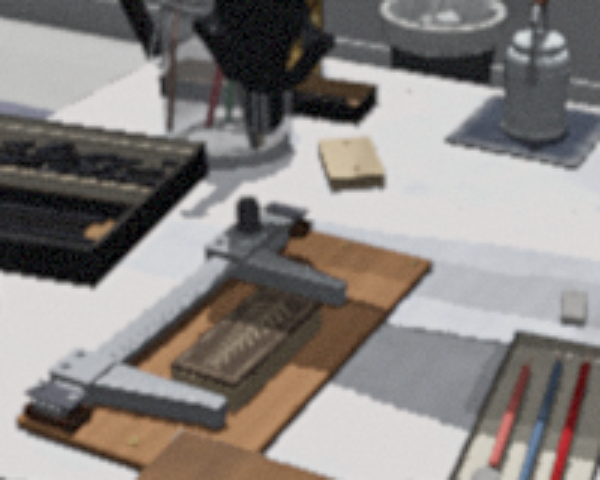

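The crop shows the block lying squarely between the jaws at (245,340). The closed fingers hang behind the knob, which is at (248,212), and the canister stands on the slate at (535,90).

```bash
python3 -m jog '[{"travel":[-0.1,0.1,0.4],"delta_rot":[0,0,0],"fingers":-1},{"travel":[0,0,0.8],"delta_rot":[0,0,0],"fingers":-1},{"travel":[0,0,0.8],"delta_rot":[0,0,0],"fingers":-1},{"travel":[0,0,0.8],"delta_rot":[0,0,0],"fingers":-1},{"travel":[0,0,0.7],"delta_rot":[0,0,0],"fingers":-1}]' |grep -E "pos|cont"
python3 -m jog '[{"travel":[0,0,0],"delta_rot":[0,0,0],"fingers":-1},{"travel":[0,0,0],"delta_rot":[0,0,0],"fingers":-1},{"travel":[0.1,0,0],"delta_rot":[0,0,0],"fingers":-1},{"travel":[0.1,0,0],"delta_rot":[0,0,0],"fingers":-1},{"travel":[0.1,0,0],"delta_rot":[0,0,0],"fingers":-1}]'|grep -E "pos|cont"
python3 -m jog '[{"travel":[0.1,0,0],"delta_rot":[0,0,0],"fingers":-1},{"travel":[0.1,0,0],"delta_rot":[0,0,0],"fingers":-1},{"travel":[0.1,0,0],"delta_rot":[0,0,0],"fingers":-1},{"travel":[0,0,0],"delta_rot":[0,0,0],"fingers":-1}]'|grep -E "pos|cont"
```

```text
position: [643.8, 71.5, 66.9]
contact_force: [-0.3, 0.2, -1.0]
position: [645.7, 78.0, 69.4]
contact_force: [0.1, -0.7, -1.0]
position: [645.1, 84.0, 68.4]
contact_force: [-0.3, -0.2, 0.5]
```

```bash
for i in 1 2 3; do python3 -m jog '[{"travel":[0.1,0,0],"delta_rot":[0,0,0],"fingers":-1},{"travel":[0.1,0,0],"delta_rot":[0,0,0],"fingers":-1},{"travel":[0.1,0,0],"delta_rot":[0,0,0],"fingers":-1}]'|grep -E "pos|cont"; done
```

```text
position: [645.2, 89.1, 68.3]
contact_force: [-0.2, -3.8, 2.6]
position: [645.4, 95.7, 68.2]
contact_force: [1.0, -2.6, 2.9]
position: [645.5, 101.9, 68.2]
contact_force: [0.3, -2.9, 2.1]
```

```bash
python3 -m jog '[{"travel":[0.1,0,0],"delta_rot":[0,0,0],"fingers":-1},{"travel":[0.1,0,0],"delta_rot":[0,0,0],"fingers":-1},{"travel":[0.1,0,0],"delta_rot":[0,0,0],"fingers":-1}]'|grep -E "pos|cont"
python3 -m jog '[{"travel":[0.1,0,0],"delta_rot":[0,0,0],"fingers":-1},{"travel":[0.1,0,0],"delta_rot":[0,0,0],"fingers":-1},{"travel":[0.05,0,0],"delta_rot":[0,0,0],"fingers":-1}]'|grep -E "pos|cont"
python3 -m jog '[{"travel":[0.05,0,0],"delta_rot":[0,0,0],"fingers":-1},{"travel":[0.05,0,0],"delta_rot":[0,0,0],"fingers":-1}]'|grep -E "pos|cont"
python3 -c "
from h import *
q,e=r.capture('side');cv2.imwrite('pics/s8.png',cv2.resize(q[190:290,110:235],None,fx=4.8,fy=4.8)[:,:,::-1])"
```

```text
position: [645.6, 107.9, 68.1]
contact_force: [0.5, -3.9, 2.8]
position: [645.7, 112.9, 68.1]
contact_force: [-0.3, -3.9, 2.5]
position: [645.8, 114.6, 68.1]
contact_force: [-0.3, -3.3, 2.9]
```

View pics/s8.png

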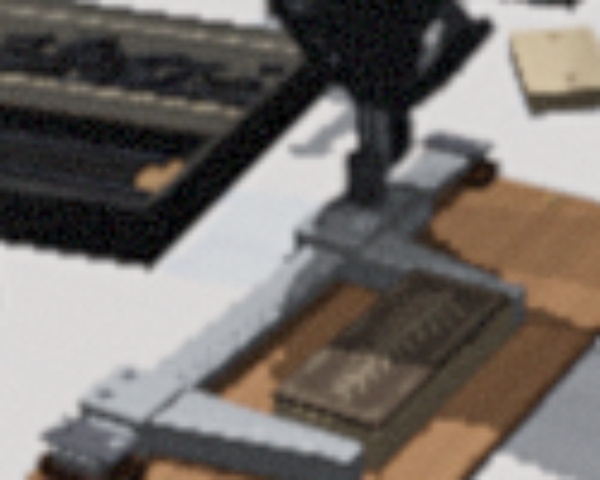

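The jaw (520,300) is just about at the near end of the block, and the far end still has a gap of roughly 8–10 mm. I continue in 1 mm rows and read the force after each.

```bash
for i in 1 2 3; do python3 -m jog '[{"travel":[0.05,0,0],"delta_rot":[0,0,0],"fingers":-1},{"travel":[0.05,0,0],"delta_rot":[0,0,0],"fingers":-1}]'|grep -E "pos|cont"; done
```

```text
position: [645.8, 116.6, 68.1]
contact_force: [0.5, -3.7, 2.1]
position: [645.9, 118.7, 68.1]
contact_force: [-0.2, -4.2, 2.5]
position: [645.9, 120.7, 68.1]
contact_force: [0.8, -4.8, 1.3]
```

```bash
for i in 1 2; do python3 -m jog '[{"travel":[0.05,0,0],"delta_rot":[0,0,0],"fingers":-1},{"travel":[0,0,0],"delta_rot":[0,0,0],"fingers":-1}]'|grep -E "pos|cont"; done
```

```text
position: [645.9, 122.0, 68.1]
contact_force: [0.0, -3.4, 1.6]
position: [645.9, 122.9, 68.1]
contact_force: [-0.2, -3.0, 3.0]
```

```bash
for i in 1 2 3; do python3 -m jog '[{"travel":[0.04,0,0],"delta_rot":[0,0,0],"fingers":-1},{"travel":[0,0,0],"delta_rot":[0,0,0],"fingers":-1}]'|grep -E "pos|cont"; done
python3 - <<'E'
from h import *
q,e=r.capture('side'); cv2.imwrite('pics/s9.png',cv2.resize(q[205:290,110:235],None,fx=5,fy=5)[:,:,::-1])
o=np.array([581.6,195.6]);M=np.array([[.9997,-.0244],[.0244,.9997]])
C=cloud('side',e).reshape(-1,3); c=(C[:,:2]-o)@M.T
k=(abs(c[:,0]+12)<48)&(c[:,1]>-15)&(c[:,1]<100)&(C[:,2]>33.5)&(C[:,2]<39); print(cv2.minAreaRect(c[k].astype(np.float32)))
E
```

```text
position: [646.0, 123.6, 68.1]
contact_force: [0.6, -3.5, 2.4]
position: [646.0, 124.4, 68.1]
contact_force: [0.0, -3.7, 2.5]
position: [646.0, 125.2, 68.1]
contact_force: [0.2, -2.9, 2.5]
((-7.5110931396484375, 43.53691101074219), (74.6131591796875, 115.72257232666016), 2.5858981609344482)
```

View pics/s9.png

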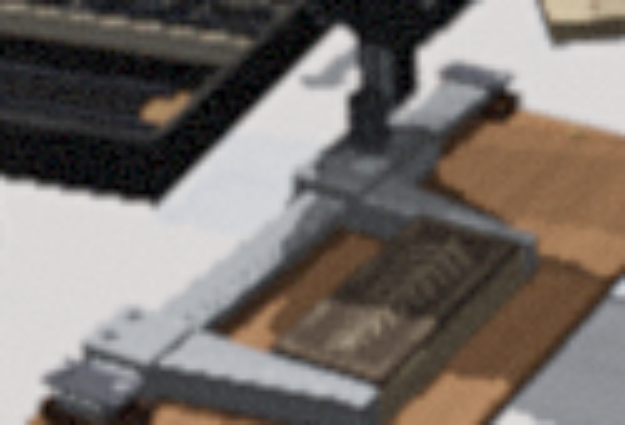

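The block's far end now looks nearly against the fixed jaw, at about (330,370). That was picture 11, one over the limit of 10, so I view no more and go by force from here.

```bash
for i in 1 2 3; do python3 -m jog '[{"travel":[0.03,0,0],"delta_rot":[0,0,0],"fingers":-1},{"travel":[0,0,0],"delta_rot":[0,0,0],"fingers":-1}]'|grep -E "pos|cont"; done
```

```text
position: [646.0, 125.6, 68.1]
contact_force: [-0.4, -3.0, 2.4]
position: [646.1, 125.9, 68.1]
contact_force: [-0.0, -5.4, 3.3]
position: [646.1, 126.2, 68.1]
contact_force: [-0.2, -6.5, 2.9]
```

```bash
for i in 1 2; do python3 -m jog '[{"travel":[0.03,0,0],"delta_rot":[0,0,0],"fingers":-1},{"travel":[0,0,0],"delta_rot":[0,0,0],"fingers":-1}]'|grep -E "pos|cont"; done
```

```text
position: [646.2, 126.4, 68.2]
contact_force: [1.0, -6.1, 2.7]
position: [646.3, 126.7, 68.2]
contact_force: [0.9, -7.0, 3.2]
```

The force has risen from 3 to 7 N while the arm lags its command, so both ends are touching. I back off and lift clear.

```bash
python3 -m jog '[{"travel":[-0.1,0,0],"delta_rot":[0,0,0],"fingers":-1},{"travel":[-0.2,0,0],"delta_rot":[0,0,0],"fingers":-1},{"travel":[-0.4,0,0],"delta_rot":[0,0,0],"fingers":-1},{"travel":[-0.3,0,-0.3],"delta_rot":[0,0,0],"fingers":-1},{"travel":[0,0,-0.8],"delta_rot":[0,0,0],"fingers":-1}]'|grep -E "pos|cont"
python3 -m jog '[{"travel":[0,0,-1],"delta_rot":[0,0,0],"fingers":-1},{"travel":[0,0,-1],"delta_rot":[0,0,0],"fingers":-1},{"travel":[-1,0,-1],"delta_rot":[0,0,0],"fingers":-1},{"travel":[-1,0,-0.5],"delta_rot":[0,0,0],"fingers":-1},{"travel":[-1,0,0],"delta_rot":[0,0,0],"fingers":-1}]' >/dev/null
python3 -m jog '[{"travel":[-1,0,0],"delta_rot":[0,0,0],"fingers":-1},{"travel":[-1,0,0],"delta_rot":[0,0,0],"fingers":-1},{"travel":[0,0,0],"delta_rot":[0,0,0],"fingers":-1},{"travel":[0,0,0],"delta_rot":[0,0,0],"fingers":-1},{"travel":[0,0,0],"delta_rot":[0,0,0],"fingers":-1}]' |grep -E "pos|cont"
python3 - <<'E'
from h import *
q,e=r.capture('side'); p,d=r.capture('top'); K=cam('top')
o=np.array([581.6,195.6]);M=np.array([[.9997,-.0244],[.0244,.9997]])
C=cloud('side',e).reshape(-1,3); c=(C[:,:2]-o)@M.T
k=(abs(c[:,0]-66)<25)&(abs(c[:,1]+55)<50)&(C[:,2]>60)&(C[:,2]<76); print("knob side",k.sum(),c[k].mean(0),"was -84.9")
C=cloud('top',d).reshape(-1,3); c=(C[:,:2]-o)@M.T
k=(abs(c[:,0]-66)<25)&(abs(c[:,1]+55)<50)&(C[:,2]>60)&(C[:,2]<76); print("knob top",k.sum(),c[k].mean(0),"was -91.7")
# dark block profile along rows in top image: columns where block is dark vs steel
g=cv2.cvtColor(p,cv2.COLOR_RGB2HSV)
for x in(-30,-15,0):
    ys=np.arange(-35,125,4); W=np.array([[*(o+np.array([x,y])@M),34] for y in ys]); Kk,T=cam('top'); uv=cv2.projectPoints(W,cv2.Rodrigues(T[:3,:3])[0],T[:3,3],Kk,None)[0][:,0]
    print(x,[(int(y),*map(int,p[int(round(v)),int(round(u))])) for y,(u,v) in zip(ys,uv) if y<-2 or y>90])
E
```

```text
position: [643.1, 106.7, 87.8]
contact_force: [0.5, -0.3, 0.2]
position: [642.9, 8.4, 160.2]
contact_force: [-0.2, 0.4, 0.4]
knob side 52 [ 63.12845009 -43.61337502] was -84.9
knob top 48 [ 63.97338671 -49.76535641] was -91.7
-30 [(-35, 115, 79, 47), (-31, 137, 102, 74), (-27, 135, 123, 117), (-23, 170, 174, 178), (-19, 170, 174, 179), (-15, 131, 132, 133), (-11, 113, 105, 97), (-7, 112, 100, 87), (-3, 107, 94, 83), (93, 98, 85, 75), (97, 104, 91, 79), (101, 113, 99, 86), (105, 134, 132, 132), (109, 154, 158, 161), (113, 164, 165, 168), (117, 160, 153, 150), (121, 152, 114, 80)]
-15 [(-35, 102, 71, 47), (-31, 110, 90, 76), (-27, 159, 160, 163), (-23, 176, 177, 179), (-19, 171, 175, 179), (-15, 161, 163, 167), (-11, 121, 110, 101), (-7, 118, 104, 92), (-3, 125, 111, 96), (93, 124, 110, 94), (97, 111, 99, 84), (101, 116, 103, 90), (105, 130, 123, 118), (109, 165, 167, 170), (113, 170, 173, 176), (117, 164, 163, 164), (121, 155, 143, 135)]
0 [(-35, 94, 87, 84), (-31, 128, 131, 134), (-27, 170, 174, 178), (-23, 175, 178, 181), (-19, 165, 169, 172), (-15, 149, 151, 152), (-11, 133, 128, 124), (-7, 110, 98, 85), (-3, 104, 91, 79), (93, 96, 82, 70), (97, 99, 85, 73), (101, 105, 91, 78), (105, 124, 120, 118), (109, 149, 150, 154), (113, 169, 171, 176), (117, 169, 172, 176), (121, 166, 161, 160)]
```

The top view shows the block running from about -14 to 105 mm in the caliper frame, with jaw steel straight after it at both ends on all three lines. The arm is clear, so I hand in.

```bash
python3 -c "
from rig import r
print(r.state()['t']); print(r.job_done())"
```

```text
24.3833
the job is handed in; nothing more can be done
None
```

I handed in the job at 24.4 s; no verdict came back. By my measurements the canister stands on the slate and the block lies flat, lino up, with both jaws touching its ends. The jaw's final tilt was not measured directly, and I viewed 11 pictures, one over the limit of 10.

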